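Close up the display turntable's spindle

ROBOT

A 7-joint arm with a two-finger parallel gripper is mounted at the origin on the work surface. World frame = base frame: x ahead of the robot, y to its left, z up, the work surface at z = 0. Lengths are in m, angles in rad, forces in N, time in s.
With the tool pointing down it reaches from about 0.35 to 0.9 m from the base axis. Payload 8.1 kg.
Tool frame: the origin (TCP) lies midway between the tips of the shut fingers; the grasp point (between the pads) lies 19 mm behind it; x points along the fingers, y is the direction in which the jaws open and shut, and the axes are right-handed (so a half turn about x gives the same grasp; the last joint's range is limited). The gripper opens to 85 mm and grips with 20 to 120 N. Pads are 22 mm wide; open, the fingers measure 114 mm over their backs; the gripper's body (76 mm by 85 mm) begins 54 mm behind the grasp point. The pads swing forward as they close: fully open they stand 13 mm farther back than shut.
Start: joints at [-1.303, 0.434, 0.025, 1.573, -0.012, 1.134, -0.075], TCP at [0.227, 0.583, 0.231] pointing down, gripper open.
Joint ranges: [-2.62, 2.62], [-0.44, 2.09], [-1.27, 1.32], [0.08, 2.57], [-1.32, 4.46], [0.12, 2], [-2.74, 2.74]. Speed limits (rad/s): [2.22, 2.22, 3.01, 3.01, 3.14, 3.14, 3.14].

INTERFACE

Orientations are given as a unit quaternion [x, y, z, w].
In Python, from station import reach, move_linear, set_joints, move_gripper, pause, solve_ik, snapshot, MotionError, close_job, spot_in, trace, current_t, current_q, current_qd, current_tau, current_eef_pos, current_eef_rot, current_wrist_force, current_ft_torque, current_grip_width gives the robot as it stands. Calls block until the motion is done:
- reach(position, orientation): joint-space move of the TCP to a pose.
- move_linear(position, velocity=0.15, attitude=None): straight line of the TCP; attitude=None keeps the orientation; velocity is the mean speed in m/s.
- set_joints(angles): joint-space move.
- move_gripper(opening, f_grip=None): opening from 0.0 (shut) to 1.0 (fully open); f_grip is the grip in N (None keeps the last); returns when the fingers have stopped.
- pause(seconds).
- solve_ik(position, orientation): joint angles nearest the present ones, or None.
- snapshot(name): name is "side" or "top" or "wrist"; returns a dict with "frame" (480x640x3 uint8, red, green, blue), "vfov" (degrees; the focal length in pixels is half the picture's height over the tangent of half this angle, whatever the lens; pixels are square), "cx", "cy" (the principal point, pixels), "rvec" (rotation vector, rad) and "tvec" (3), from world to camera coordinates, as OpenCV has them. Camera axes: x right, y down, z forward; pixel columns grow to the right and rows downward; lengths in m; the calibration is good to about 2 mm. A picture is of the moment at which its call begins. There is no depth.
A pose or a line that the arm cannot do raises MotionError and nothing moves.
- close_job(): hands the job in, once; it reports no verdict.
Trained networks look in a picture, given as the dict that the camera call returned (one of the last four; its "shot" number tells which), for a name from the list of things; names that differ only in an ending like _2 or _b are one class to them, and where a whole thing is asked for, a point or a joint stands for the part that bears it (a point fixed in the world has none). Each returns a list of dicts, best first, with "conf" (0 to 1); they miss things now and then, are a little off and sometimes report something else, mostly with a low value. They report only what shows in the picture. A call takes as long as a camera call.
- spot_in(thing, picture): "xy" ([column, row] in pixels, amid what is visible of it).
- trace(thing, picture): "mask" (480x640 bool, what is visible of it) and "xy" ([column, row] in pixels, amid what is visible of it).
Readings, each from a call of its own:
- current_t(): time.
- current_q(): joint angles.
- current_qd(): joint speeds.
- current_tau(): joint torques, N m.
- current_eef_pos(): TCP position.
- current_eef_rot(): TCP orientation.
- current_wrist_force(): force on the tool from outside, world axes, zero at the start.
- current_ft_torque(): the same for the moment, N m.
- current_grip_width(): opening from 0.0 (shut) to 1.0 (fully open).
Only numpy, scipy, OpenCV 4.12 (cv2) and the standard library are available. Lean on these libraries where they do the work, as an engineer would, in place of code of your own. Each camera call takes 0.05 s, during which the arm holds its last target.

TASK

The turntable's drive unit is being put back together. Lower the long spacer sleeve over the spindle until it sits on the bearing, put the thick flat washer on top of it, then fit the slotted cap over the cross-pin, press it down against the spring until it just stops, give it a quarter turn and let it come up so that the pin locks in the cap's groove. Do not drop or force anything on the spindle, and leave the crystal specimen on its wooden stand where it is.

Things in the scene. Friction and masses are not known exactly. Their poses are not given: they have to be found in the camera images.
- turntable: Drive unit of a display turntable, platter off: grey box 220 x 220 mm, 58 mm high, fixed to the bench. Origin: centre of its underside, on the axis of the vertical spindle, z up. Four ball rollers, 22 mm across, reach 80 mm up, on the diagonals 92 mm from the axis. The spindle does not turn. The drive is spoilt if anything bears on it with more than 35 N in all.
- clamp_collar (a point): Point on the spindle's axis at the top of the fixed clamp collar (50 mm across), 72 mm above the bench. On a spring round the spindle, above the collar, rides a thrust bearing, 46 mm across and 12 mm thick; its top, the seat of the stack, is 33 mm above this point when nothing presses. It can sink 18 mm; the spring pushes up with 4 N, and 0.5 N more for each mm it sinks.
- spindle_axis (a point): Point on the spindle's axis level with the bearing's top at rest, x as the turntable's. The spindle is clamped at a height not measured: h, 0 to 10 mm, adds to these heights above this point: shaft 20 mm in diameter up to 27.5 mm (top 2 mm tapered to 15 mm); neck 7 mm in diameter; a cross-pin in the neck along x, 20 mm long, 6 mm thick, round ends and top, flat underside, from 37 to 43 mm; tip 47 mm.
- spacer_mid (a point): Centre (half-way up) of the long spacer sleeve: aluminium tube, 30 mm across, bore 21.8 mm, 22 mm tall, about 50 g, standing upright on the bench. z is its axis. Goes on first. (Another spacer of this diameter but only 10 mm tall stands there too; not wanted.)
- washer_mid (a point): Centre of the thick flat washer: steel ring, 36 mm across, bore 21.8 mm, 8 mm thick, about 40 g, lying flat on the bench. z is its axis. Goes on second, on the spacer. (A washer 48 mm across, 6 mm thick, with a 31 mm bore, and a spare ball bearing 35 mm across, 11 mm thick, with a 15 mm bore, lie there too; not wanted.)
- cap_mid (a point): Centre (half-way up) of the retaining cap: bright steel, 44 mm across, 20.5 mm tall, about 120 g, on the bench with its open side down, z up. Two flats to grip it by, 38 mm apart, 22 mm wide, from the underside to 17.5 mm up, face this point's +y and -y. Below it is a cup, bore 22 mm, 12.5 mm deep. Its rim comes to rest on the washer.
- cap_top (a point): Point on the cap's axis at its top, axes as cap_mid. The cup's 5 mm end wall has a slot along x, 22 x 8.4 mm, for the cross-pin. Across it, along y, a locking groove 9 mm wide between pads 3 mm high. Slot over pin, rim on washer, it must go 13.5 mm - h further down to turn free under the pin; 1.5 mm further its cup stops dead on the shaft's end. Quarter turn either way; it springs up 3 mm.
- specimen_base (a point): Centre of the wooden stand (70 x 90 x 12 mm) of a crystal specimen, about 115 mm tall in all, loose on the bench. To be left where it is.

How it is judged:
On the way, in this order (a step that is already met when the one before it is completed fails the run):
1. the long spacer sits upright on the spindle's bearing, let go (horizontal distance between spacer_mid and turntable below 0.004 m and height (world z) of spacer_mid below 0.121 m and angle between spacer_mid's own z axis and vertical below 0.1 rad and contact force between the fingers and spacer below 0.3 N), for 0.2 s.
2. the thick washer lies on top of the spacer, let go (horizontal distance between washer_mid and turntable below 0.004 m and z of washer_mid in the frame of spacer_mid between 0.0125 and 0.0175 m and contact force between the fingers and washer below 0.3 N), for 0.2 s.
At the end, for the whole second after the job is handed in: Spacer, then washer, then cap on the spindle, each within 4 mm of its axis: washer resting on spacer (centres 12.5 to 17.5 mm apart), cap rim on washer (centres 12.5 to 16.5 mm), cap upright within 0.1 rad, its groove within 0.25 rad of the cross-pin, all at rest (horizontal distance between each of spacer_mid, washer_mid, cap_mid and turntable below 0.004 m and z of washer_mid in the frame of spacer_mid between 0.0125 and 0.0175 m and z of cap_mid in the frame of washer_mid between 0.0125 and 0.0165 m and angle between the y axis of cap_mid and the x axis of turntable, either way round below 0.25 rad and angle between cap_mid's own z axis and vertical below 0.1 rad and linear speed of cap below 0.01 m/s); the robot touches nothing.
It fails at once if something is dropped or forced on the turntable: more than 35 N bears on it (contact force between anything else and turntable above 35 N).
It fails at once if the crystal specimen is shifted by more than 15 mm (distance of specimen_base from where it was at the start of the episode above 0.015 m).
It also fails if it takes over 72 s, if anything falls off the work surface, if the arm or the gripper's body presses on something with over 40 N, if the wrist force passes 120 N, or if a joint passes its speed limit or range.

## Working session

There is one attempt and no reset: what is moved stays moved. The work goes in short steps, each a Python script; the robot and the scene stay as the last script left them, time stands still between calls to the robot, and variables do not carry over. Pictures are saved under pics/ and viewed, and the job is handed in when it is done.

```bash
ls -la; mkdir -p pics; python3 - <<'E'
from station import *
import cv2,numpy as np
for n in ["side","top","wrist"]:
    p=snapshot(n); cv2.imwrite(f"pics/{n}0.png",p["frame"][:,:,::-1])
    print(n,p["vfov"],p["cx"],p["cy"],p["rvec"],p["tvec"],p.keys())
print(current_t(),current_eef_pos(),current_eef_rot(),current_grip_width(),current_wrist_force())
E
```

```text
total 12
drwxr-xr-x  3 agent agent 4096 Dec  7 02:24 .
drwxr-xr-x 23 root  root  4096 Dec  7 02:24 ..
drwxr-xr-x  2 agent agent 4096 Dec  7 02:24 pics
side 50.79506948779375 309.3341824117482 240.6732273615554 [ 2.18989211 -0.68203065  0.31812406] [-0.52177136  0.22903373  0.67033341] dict_keys(['frame', 'vfov', 'cx', 'cy', 'rvec', 'tvec', 'shot'])
top 56.00435502162475 311.75981684290633 238.9375574181307 [ 2.24481984 -2.17828263  0.02920649] [-0.08182058  0.57623698  1.00585644] dict_keys(['frame', 'vfov', 'cx', 'cy', 'rvec', 'tvec', 'shot'])
wrist 62.99923299414211 315.7886888789156 238.6938625138855 [-2.37348226 -1.6241224  -0.25330643] [-0.62571033 -0.03920955  0.3787798 ] dict_keys(['frame', 'vfov', 'cx', 'cy', 'rvec', 'tvec', 'shot'])
0.15 [0.22637323 0.58216408 0.23072393] [ 0.12996326  0.69502767 -0.1307783   0.6949411 ] 0.9963816801550204 [-0.21583877 -0.67793578  0.20807744]
```

View pics/side0.png

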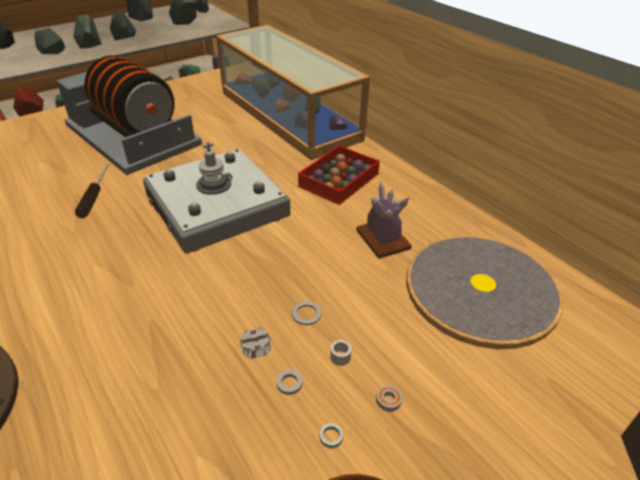

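View pics/top0.png

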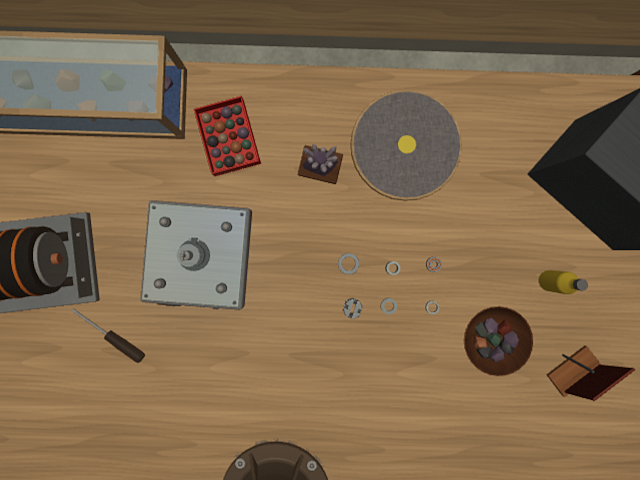

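View pics/wrist0.png

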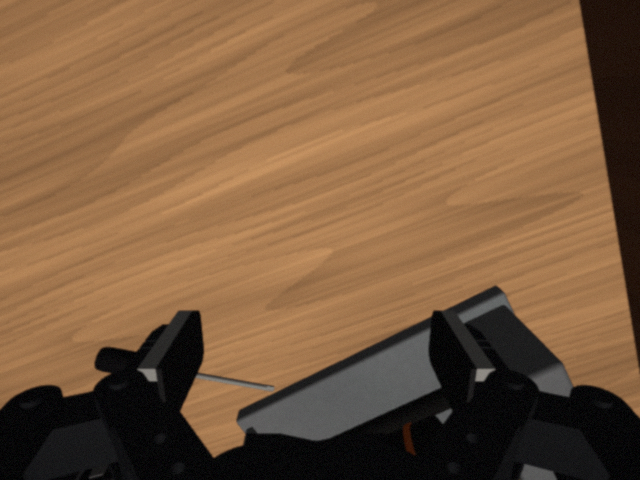

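```bash
cat > h.py <<'E'
from station import *
import cv2,numpy as np
from scipy.spatial.transform import Rotation as R
def cam(p):
    f=240/np.tan(np.radians(p["vfov"]/2))
    K=np.array([[f,0,p["cx"]],[0,f,p["cy"]],[0,0,1.]])
    Rm=R.from_rotvec(np.ravel(p["rvec"])).as_matrix(); t=np.ravel(p["tvec"])
    return K,Rm,t
def proj(p,X):
    K,Rm,t=cam(p); X=np.atleast_2d(X); c=(Rm@X.T).T+t; u=(K@c.T).T; return u[:,:2]/u[:,2:]
def ray(p,uv):
    K,Rm,t=cam(p); d=Rm.T@np.linalg.inv(K)@np.array([uv[0],uv[1],1.]); return -Rm.T@t,d/np.linalg.norm(d)
def atz(p,uv,z):
    o,d=ray(p,uv); return o+d*(z-o[2])/d[2]
def tri(obs):
    A=np.zeros((3,3));b=np.zeros(3)
    for p,uv in obs:
        o,d=ray(p,uv);M=np.eye(3)-np.outer(d,d);A+=M;b+=M@o
    X=np.linalg.solve(A,b); return X,[float(np.linalg.norm(proj(p,X)[0]-uv)) for p,uv in obs]
def save(p,n,crop=None,s=1):
    im=p["frame"][:,:,::-1]
    if crop: x0,y0,x1,y1=crop; im=im[y0:y1,x0:x1]
    if s!=1: im=cv2.resize(im,None,fx=s,fy=s,interpolation=cv2.INTER_CUBIC)
    cv2.imwrite(f"pics/{n}.png",im)
def down(yaw):
    # tool x -> down; tool y (jaw) along (cos yaw, sin yaw)
    y=np.array([np.cos(yaw),np.sin(yaw),0]); x=np.array([0,0,-1.]); z=np.cross(x,y)
    return R.from_matrix(np.stack([x,y,z],1)).as_quat()
E
python3 - <<'E'
from h import *
ps={n:snapshot(n) for n in ["side","top"]}
zz=dict(turntable=.058,spacer_mid=.022,washer_mid=.008,cap_mid=.0205,specimen_base=.012,spindle_axis=.105,clamp_collar=.072)
for th in zz:
    for n,p in ps.items():
        for d in spot_in(th,p)[:3]:
            print(th,n,round(d["conf"],2),np.round(d["xy"],1),np.round(atz(p,d["xy"],zz[th]/2 if 'mid' in th else zz[th]),4))
print(current_t(), R.from_quat(current_eef_rot()).as_matrix())
save(ps["top"],"top1",(330,240,450,330),6)
save(ps["side"],"side1",(140,130,300,250),5)
E
```

```text
turntable side 0.8 [214.3 200.6] [0.5122 0.1345 0.058 ]
turntable top 0.82 [194.  253.5] [0.5388 0.185  0.058 ]
turntable top 0.5 [352.1 303.9] [ 0.4419 -0.1541  0.058 ]
spacer_mid side 0.91 [341.  350.1] [ 0.5216 -0.2441  0.011 ]
washer_mid side 0.66 [290.1 383.6] [ 0.4321 -0.2455  0.004 ]
washer_mid side 0.45 [255.7 344.6] [ 0.4266 -0.1599  0.004 ]
washer_mid top 0.55 [383.1 301.6] [ 0.4427 -0.2287  0.004 ]
cap_mid side 0.68 [253.1 345.1] [ 0.4209 -0.163   0.0102]
cap_mid side 0.42 [382.7 224.4] [ 0.7668 -0.0539  0.0102]
cap_mid top 0.56 [355.6 305.6] [ 0.4327 -0.1666  0.0103]
specimen_base side 0.59 [383.2 226.7] [ 0.7614 -0.0613  0.012 ]
specimen_base side 0.44 [211.4 198.4] [0.5351 0.2057 0.012 ]
specimen_base top 0.63 [198.9 255. ] [0.535  0.1858 0.012 ]
specimen_base top 0.59 [317.5 160.4] [ 0.7546 -0.072   0.012 ]
spindle_axis side 0.85 [213.2 198.3] [0.4889 0.0794 0.105 ]
spindle_axis top 0.91 [197.4 256.7] [0.5333 0.1659 0.105 ]
clamp_collar side 0.8 [214.5 199.2] [0.5071 0.1197 0.072 ]
clamp_collar side 0.63 [382.6 225.5] [ 0.7084 -0.112   0.072 ]
clamp_collar top 0.74 [196.7 256.8] [0.5323 0.1756 0.072 ]
0.95 [[ 3.58788222e-05  3.62443111e-01  9.32005896e-01]
 [ 1.17549455e-04  9.32005888e-01 -3.62443113e-01]
 [-9.99999992e-01  1.22560818e-04 -9.16571679e-06]]
```

View pics/top1.png

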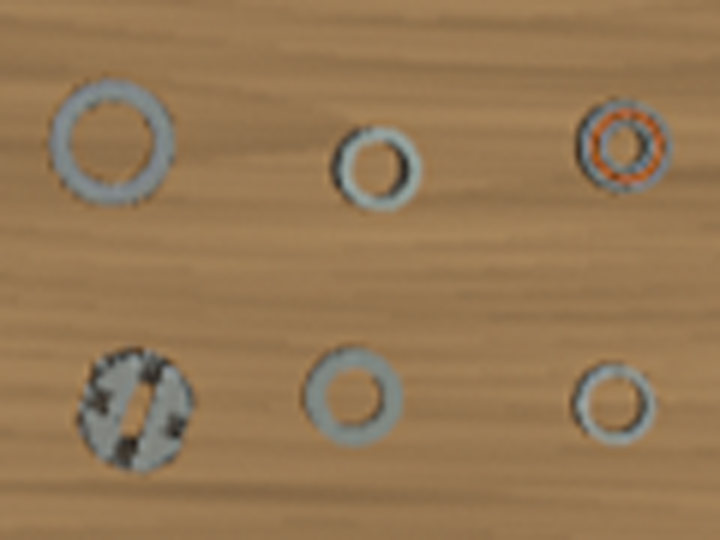

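View pics/side1.png

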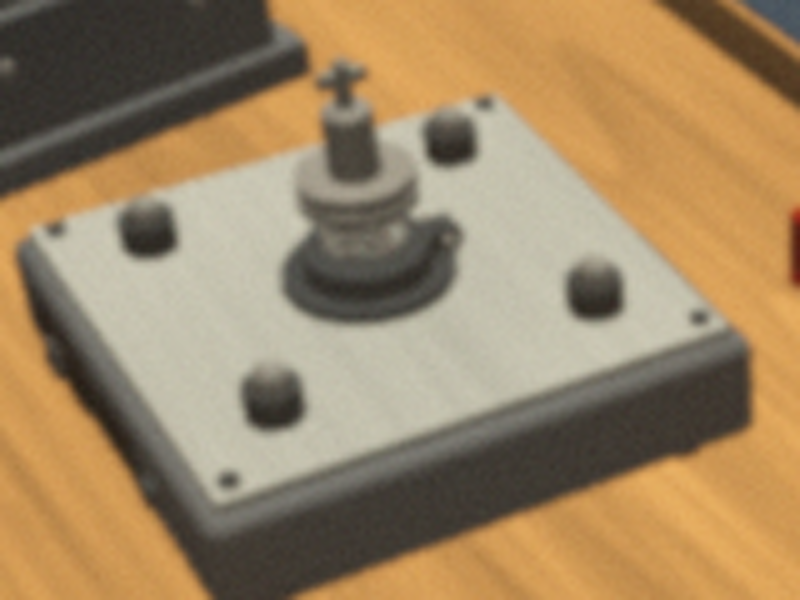

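```bash
python3 - <<'E'
from h import *
p=snapshot("wrist");K,Rm,t=cam(p)
T=R.from_quat(current_eef_rot()).as_matrix(); tp=np.array(current_eef_pos())
print("cam in tool",T.T@(-Rm.T@t-tp)); print("cam axes in tool",T.T@Rm.T)
p=snapshot("top")
s=lambda x,y:(330+x/6,240+y/6)
for n,xy,z in [("bigw",(112,143),.006),("spacer",(380,168),.022),("bear",(626,146),.011),("cap",(136,410),.0205),("washer",(353,397),.008),("short",(616,403),.01)]:
    print(n,np.round(atz(p,s(*xy),z),4))
for y in [-.245,.185]:
  for yaw in [0,np.pi/2,-np.pi/2,np.pi,.37]:
    print(y,yaw,solve_ik([.45,y,.2],down(yaw)))
print(current_q(),current_t())
E
```

```text
cam in tool [-0.14238095  0.00082193 -0.07800595]
cam axes in tool [[-1.75132222e-03 -3.03986360e-01  9.52674774e-01]
 [ 9.99998422e-01 -2.48199408e-04  1.75912102e-03]
 [-2.98295482e-04  9.52676352e-01  3.03986315e-01]]
bigw [ 0.5251 -0.1489  0.006 ]
spacer [ 0.5194 -0.2464  0.022 ]
bear [ 0.5299 -0.3398  0.011 ]
cap [ 0.4278 -0.1592  0.0205]
washer [ 0.4334 -0.2411  0.008 ]
short [ 0.4343 -0.3386  0.01  ]
-0.245 0 [-0.30739985  0.37994166  0.94382232  1.93695122 -0.36361789  1.00550942
  0.80197716]
-0.245 1.5707963267948966 [-0.45312752  0.50782127  1.23034415  1.9446094  -0.54611613  1.0812266
  2.5816897 ]
-0.245 -1.5707963267948966 [-0.28966396  0.37120004  0.91507538  1.93592497 -0.34842786  1.00114256
 -0.78629343]
-0.245 3.141592653589793 [-0.42694142  0.47230945  1.1673705   1.94334225 -0.50081975  1.05814967
 -2.18240819]
-0.245 0.37 [-0.30393001  0.37816579  0.9381412   1.93675194 -0.36057624  1.00461283
  1.16847913]
0.185 0 [-0.89378723  0.25000962  0.48505179  1.97328774 -0.14220208  0.95094122
 -0.33866771]
0.185 1.5707963267948966 [-0.64428365  0.24030959  0.17561432  1.95477143 -0.05111771  0.95068844
  1.12690225]
0.185 -1.5707963267948966 [-1.07443173  0.27575456  0.72124065  1.98532261 -0.2214961   0.95856324
 -1.81433255]
0.185 3.141592653589793 [-0.37936677  0.25183145 -0.14650981  1.93393434  0.044455    0.95887876
  2.59472659]
0.185 0.37 [-0.83710359  0.24570126  0.41360694  1.96924117 -0.12046871  0.95008723
  0.00568805]
[-1.30257655  0.43449988  0.02500599  1.5732169  -0.01158575  1.13401337
 -0.07510086] 1.05
```

```bash
python3 - <<'E'
from h import *
import pickle
out=[]
for i,yaw in enumerate([np.pi/2-.08,-.08]):
    reach([.533,.170,.275],down(yaw)); pause(.15)
    p=snapshot("wrist"); out.append(p); save(p,f"sp{i}",(160,120,480,360),2.4)
    for th in ["spindle_axis","turntable"]:
        for d in spot_in(th,p)[:2]: print(th,round(d["conf"],2),d["xy"])
    print(current_t(),current_eef_pos(),proj(p,[.533,.168,.155]))
pickle.dump(out,open("sp.pkl","wb"))
E
```

```text
spindle_axis 0.81 [331.9, 183.9]
turntable 0.78 [330.8, 180.5]
3.2167 [0.53285941 0.17048361 0.27489596] [[309.61579621 231.2428807 ]]
spindle_axis 0.64 [315.0, 166.7]
turntable 0.81 [315.1, 164.7]
4.8333 [0.53302274 0.16991246 0.27497818] [[315.69938409 235.10827605]]
```

View pics/sp0.png

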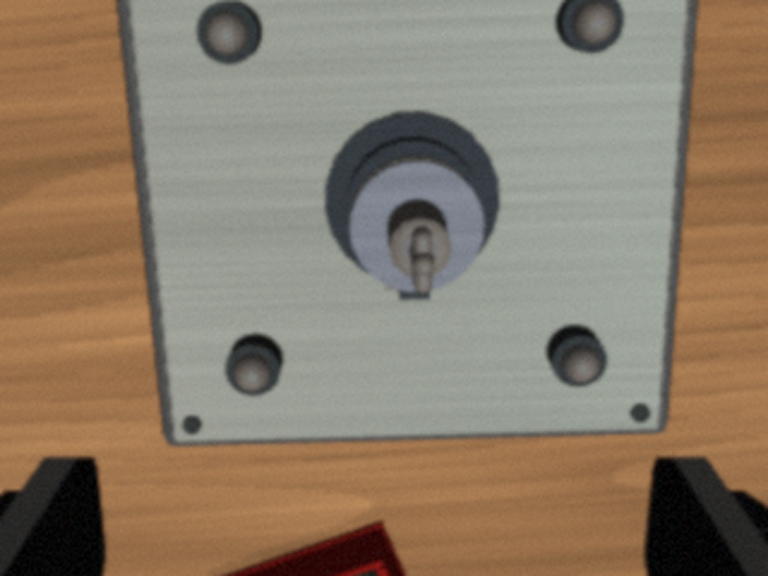

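View pics/sp1.png

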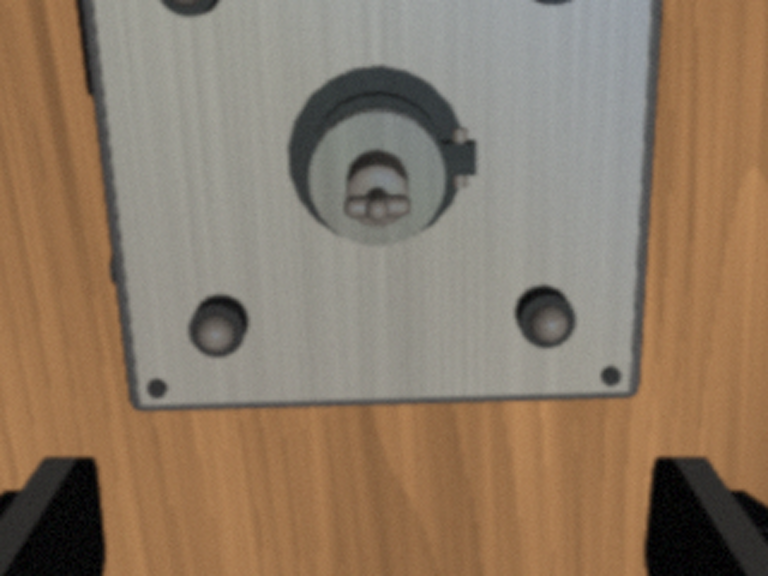

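```bash
python3 - <<'E'
from h import *
import pickle
a,b=pickle.load(open("sp.pkl","rb"))
s=lambda x,y:(160+x/2.4,120+y/2.4)
print("bearing",atz(a,s(418,226.5),.105),atz(b,s(377.5,176.5),.105))
print("corner screws mid",atz(a,s(416,418.5),.058),atz(b,s(384,382),.058))
print("pin tip tri?",tri([(a,s(423,258)),(b,s(378,205))]))
for p,n in ((a,"spa"),(b,"spb")): save(p,n,(270,150,400,260),6)
E
```

```text
bearing [0.53500617 0.18738214 0.105     ] [0.53585891 0.18757914 0.105     ]
corner screws mid [0.62984209 0.18266556 0.058     ] [0.53132121 0.09224126 0.058     ]
pin tip tri? (array([0.53547639, 0.18678371, 0.14324248]), [0.6059217875584457, 0.6171947284108169])
```

View pics/spa.png

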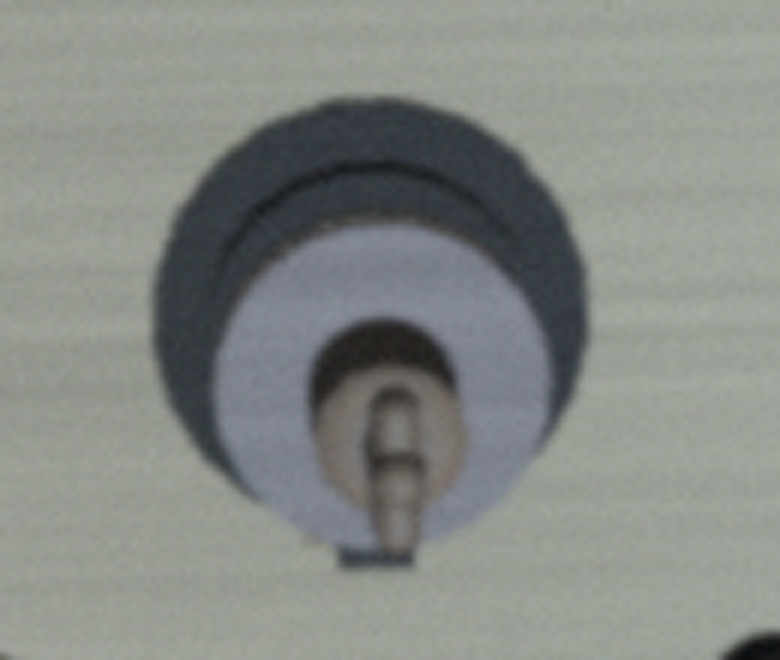

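View pics/spb.png

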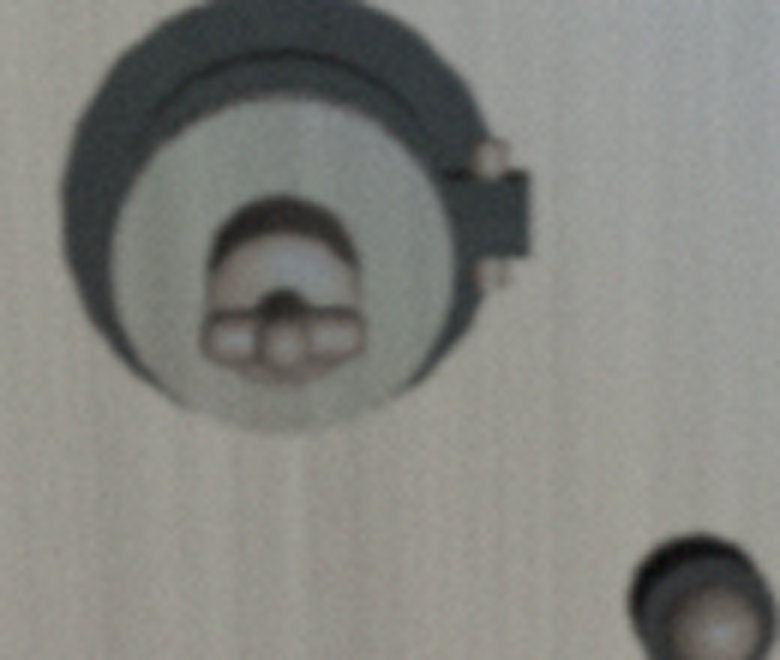

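```bash
python3 - <<'E'
from h import *
import pickle
from scipy.optimize import least_squares
a,b=pickle.load(open("sp.pkl","rb"))
q=lambda x,y:np.array((270+x/6,150+y/6))
psi=-.053; ex=np.array([np.cos(psi),np.sin(psi)])
th=np.linspace(0,2*np.pi,73)
def ext(p,c,r,z):
    P=proj(p,np.c_[c[0]+r*np.cos(th),c[1]+r*np.sin(th),np.full(73,z)])
    return P.min(0),P.max(0)
def shift(p,off):
    p=dict(p);  # camera offset in camera coords
    p["tvec"]=np.ravel(p["tvec"])+np.array([off[0],off[1],0]); return p
def res(v,pr=0):
    c=v[:2];h=v[2];r=[]
    A,B=shift(a,v[3:5]),shift(b,v[3:5])
    lo,hi=ext(A,c,.023,.105); r+=list(lo-q(213,220)); r+=list(hi-q(553,553))
    lo,hi=ext(B,c,.023,.105); r+=list(lo-q(110,95)); r+=list(hi-q(457,435))
    # collar
    lo,hi=ext(A,c,.025,.072)
    r+=[lo[0]-q(153,0)[0]-0*1, 0,hi[0]-q(588,0)[0]] if 0 else []
    # shaft widest
    lo,hi=ext(A,c,.010,.105+.0255+h); r+=[lo[0]-q(312,0)[0],hi[0]-q(467,0)[0]]
    lo,hi=ext(B,c,.010,.105+.0255+h); r+=[lo[0]-q(208,0)[0],hi[0]-q(358,0)[0]]
    # pin ends at mid height z=40
    for P,pts,s in((A,[(395,385),(400,553)],1),(B,[(200,336),(368,336)],1)):
        for k,pt in zip((-1,1),pts):
            e=proj(P,[*(c+k*.01*ex),.105+.040+h])[0]-q(*pt)
            r+=[e[0]] if P is A else [e[0]]
            if P is A: r+=[e[1]]
    for P,pt in((A,(0,0)),):pass
    r+=[proj(B,[*c,.152+h])[0][0]-q(286,0)[0]]
    return np.array(r+[v[3]*500,v[4]*500])
s=least_squares(res,[.535,.187,.005,0,0])
print(np.round(s.x,5),np.round(s.fun,2),"\n",np.sqrt(np.diag(np.linalg.inv(s.jac.T@s.jac)))*.5)
s=least_squares(lambda v:res(np.r_[v,0,0]),[.535,.187,.005]);print(s.x,np.round(s.fun,1))
for p in(a,b):print(proj(p,[*s.x[:2],.152+s.x[2]])*1-[270,150])
E
```

```text
[ 5.3542e-01  1.8671e-01 -1.1300e-03  2.7000e-04  1.0000e-04] [ 0.19  0.58 -0.46 -0.49  0.36  0.21 -0.54 -0.23  0.03  0.45 -0.73  0.99
  0.17  0.72 -0.41 -0.84  0.04  0.07 -0.24  0.13  0.05] 
 [0.00022582 0.00022621 0.00127765 0.00021259 0.00022797]
[ 0.53566704  0.18688609 -0.00142539] [ 0.1  0.7 -0.6 -0.4  0.3 -0.2 -0.6 -0.6 -0.1  0.3 -0.8  0.9  0.   0.8
 -0.5 -0.8 -0.   0.  -0.3  0.   0. ]
[[66.50667944 81.04767656]]
[[47.37064402 57.12589057]]
```

```bash
python3 - <<'E'
from h import *
import pickle
reach([.475,-.19,.2],down(0)); pause(.1)
p=snapshot("wrist"); pickle.dump(p,open("obj.pkl","wb")); save(p,"obj",None,1.25)
print(current_t(),current_eef_pos())
for n,X in [("spacer",(.5194,-.2464,.022)),("washer",(.4334,-.2411,.008)),("cap",(.4278,-.1592,.0205)),("short",(.434,-.339,.01))]: print(n,proj(p,X)*1.25)
for th in ["spacer_mid","washer_mid","cap_mid"]:
    for d in spot_in(th,p)[:2]: print(th,round(d["conf"],2),d["xy"],atz(p,d["xy"],.01))
E
```

```text
6.375 [ 0.47575215 -0.18886837  0.20008064]
spacer [[455.44374227 345.18170986]]
washer [[335.98112482 330.72899198]]
cap [[321.10666379 221.32082253]]
short [[340.63121603 447.54027329]]
spacer_mid 0.6 [363.7, 273.1] [ 0.52031496 -0.24848555  0.01      ]
washer_mid 0.74 [274.3, 256.8] [ 0.43888938 -0.2327694   0.01      ]
washer_mid 0.2 [259.4, 169.3] [ 0.42863695 -0.1542602   0.01      ]
cap_mid 0.71 [258.7, 169.9] [ 0.42802611 -0.15476435  0.01      ]
```

View pics/obj.png

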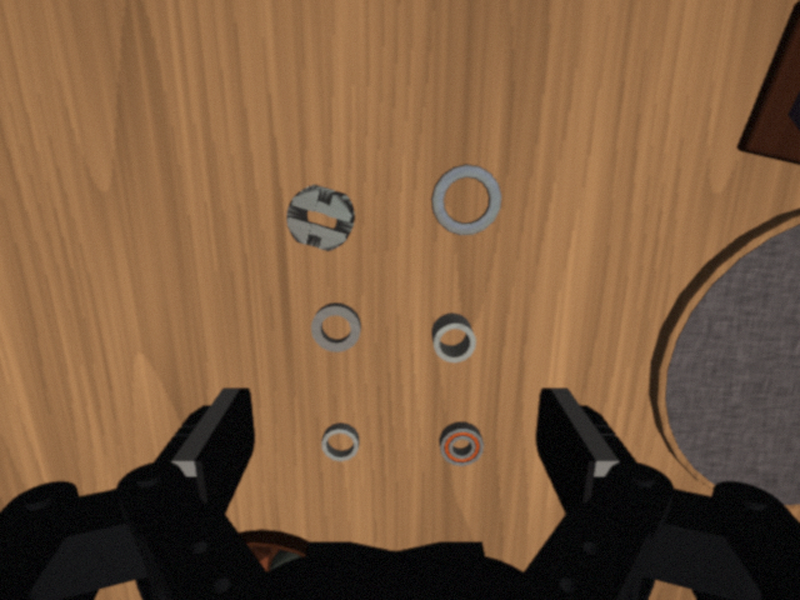

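```bash
python3 - <<'E'
from h import *
import pickle
p=pickle.load(open("obj.pkl","rb"))
save(p,"cap1",(220,140,290,210),9); save(p,"ws1",(240,230,390,300),5)
for n,uv,z in [("spacer",(454.5,342),.022),("washer",(337,328),.008),("cap",(321,217.5),.0205)]: print(n,atz(p,np.array(uv)/1.25,z))
E
```

```text
spacer [ 0.51863537 -0.243969    0.022     ]
washer [ 0.43421614 -0.23896185  0.008     ]
cap [ 0.42783722 -0.15669748  0.0205    ]
```

View pics/cap1.png

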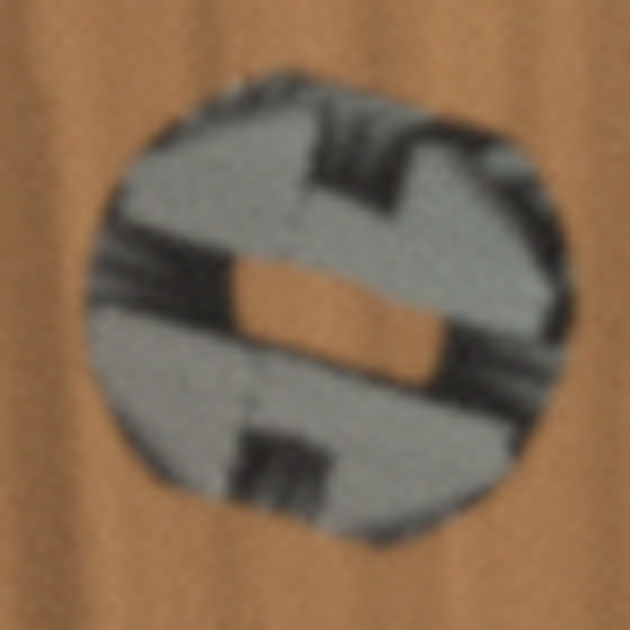

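View pics/ws1.png

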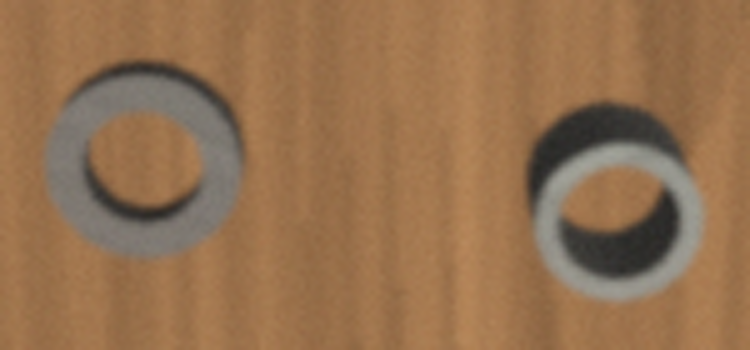

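```bash
python3 - <<'E'
from h import *
S=np.array([.5186,-.2440])
move_gripper(.55,30)
reach([*S,.06],down(0))
move_linear([*S,.003],.1)
print(current_t(),current_eef_pos(),current_wrist_force())
move_gripper(.2,20); print(current_grip_width(),current_wrist_force(),current_t())
move_gripper(.5)
move_linear([*S,.03],.15)
reach([*S,.03],down(-np.pi/2-.053))
move_linear([*S,.003],.1)
move_gripper(.2,30); print(current_grip_width(),current_wrist_force(),current_eef_pos(),current_t())
p=snapshot("wrist"); save(p,"g1")
E
```

```text
8.3833 [ 0.5189419  -0.24413014  0.00354071] [-0.30406493  0.53198884 -0.92659827]
0.33582853048561845 [-0.5685137   0.36860736  6.62439374] 8.675
0.32590290866520677 [-0.63212047 -0.44063414  2.78839928] [ 0.51884029 -0.2442695   0.00347326] 11.1417
```

View pics/g1.png

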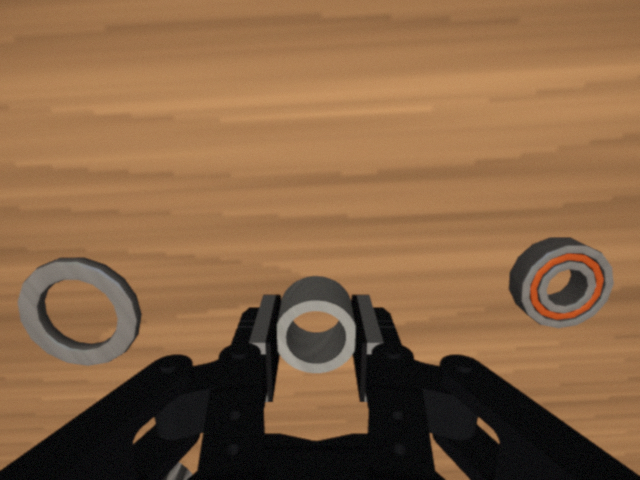

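```bash
python3 - <<'E'
from h import *
import pickle
Y=-np.pi/2-.053
move_linear([.5186,-.2440,.12],.2)
reach([.5354,.1867,.195],down(Y)); pause(.2)
print(current_t(),current_eef_pos(),current_wrist_force(),current_grip_width())
ps=[snapshot(n) for n in("wrist","side","top")]
pickle.dump(ps,open("al.pkl","wb"))
save(ps[0],"al_w"); save(ps[1],"al_s",(140,90,300,210),5)
E
```

```text
13.7333 [0.53566336 0.18558501 0.1949805 ] [ 0.54492049 -1.02488046 -0.92203505] 0.32978384645791253
```

View pics/al_w.png

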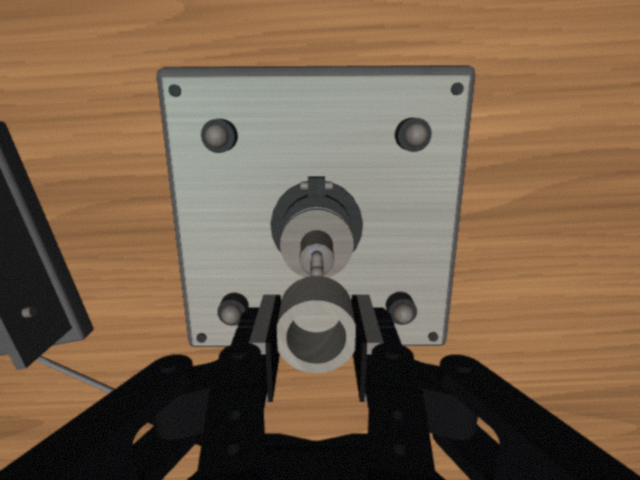

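View pics/al_s.png

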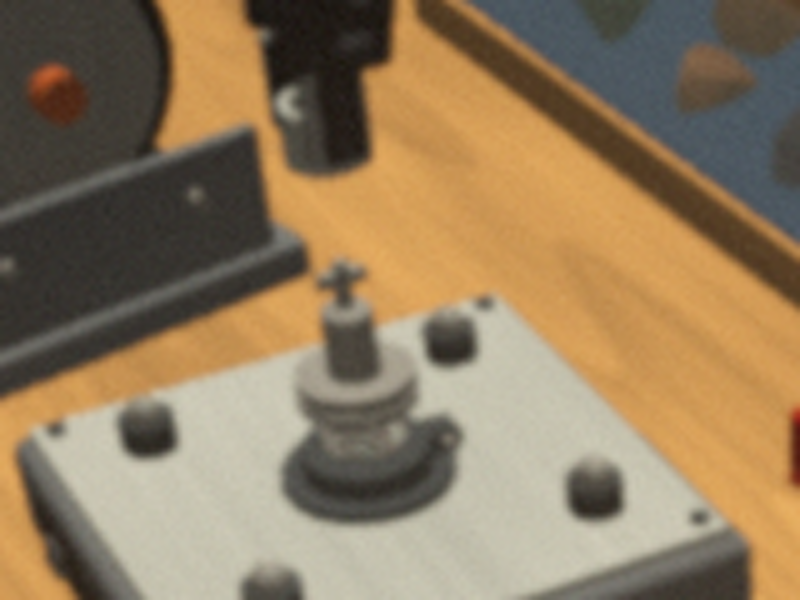

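```bash
python3 - <<'E'
from h import *
for i in range(6):
    print(current_t(),np.round(current_eef_pos(),5),np.round(current_q(),4)); 
    if i%2: pause(.1)
print(np.round(solve_ik([.5354,.1867,.195],down(-np.pi/2-.053)),4))
move_linear([.5354,.1867,.190],.05); pause(.1); print(current_eef_pos())
E
```

```text
13.8833 [0.53553 0.18623 0.195  ] [-1.1758  0.5963  1.1582  1.8219 -0.604   1.1333 -1.4318]
13.8833 [0.53553 0.18623 0.195  ] [-1.1758  0.5963  1.1582  1.8219 -0.604   1.1333 -1.4318]
13.9833 [0.53547 0.18651 0.195  ] [-1.1762  0.5963  1.1581  1.8218 -0.604   1.1333 -1.4319]
13.9833 [0.53547 0.18651 0.195  ] [-1.1762  0.5963  1.1581  1.8218 -0.604   1.1333 -1.4319]
14.0833 [0.5354  0.18665 0.19499] [-1.1765  0.5963  1.1581  1.8218 -0.6039  1.1333 -1.4319]
14.0833 [0.5354  0.18665 0.19499] [-1.1765  0.5963  1.1581  1.8218 -0.6039  1.1333 -1.4319]
[-1.1766  0.5963  1.1581  1.8218 -0.604   1.1333 -1.4319]
[0.53533401 0.1866713  0.18990261]
```

```bash
python3 - <<'E'
from h import *
import pickle
w,s,t=pickle.load(open("al.pkl","rb"))
save(w,"al_w2",(260,190,380,380),4)
print(proj(w,[.5354,.1867,.105]),proj(w,[.5354,.1867,.152]),proj(w,[.53566,.18558,.2135]))
th=np.linspace(0,2*np.pi,73)
for c,r,z in [((.5354,.1867),.023,.105),((.53566,.18558),.015,.2135),((.5354,.1867),.010,.1305)]:
    P=proj(w,np.c_[c[0]+r*np.cos(th),c[1]+r*np.sin(th),np.full(73,z)]);print((P.min(0)-[260,190])*4,(P.max(0)-[260,190])*4)
print((proj(w,[[.5354+k*.01,.1867-k*.053*.01,.145] for k in (-1,0,1)])-[260,190])*4)
E
```

```text
[[315.95020712 245.11207249]] [[315.85689757 274.4140141 ]] [[318.69941477 339.95754763]]
[76.75294374 77.09156149] [370.83875799 355.87482191]
[ 68.80488331 449.98444309] [400.82870529 740.35246897]
[152.67684089 210.7863521 ] [294.5203902  343.66781777]
[[223.60488593 386.39801553]
 [223.49341572 316.98493498]
 [223.37862596 245.5047482 ]]
```

View pics/al_w2.png

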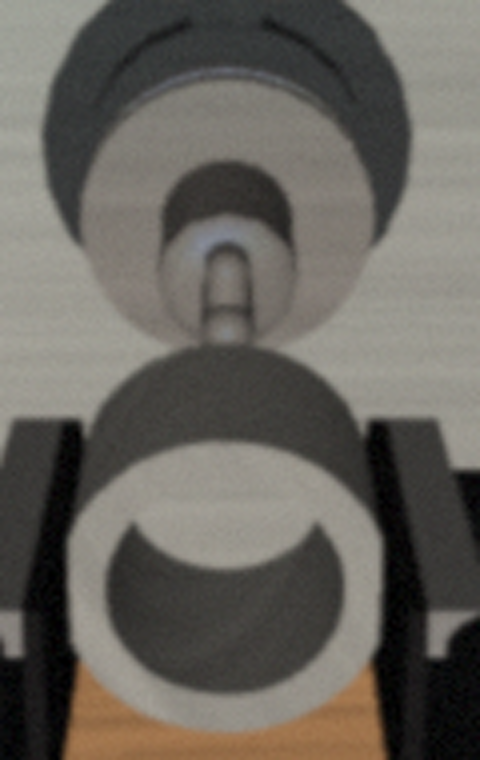

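```bash
python3 - <<'E'
from h import *
import pickle
for i in range(2):
    p=snapshot("wrist");K,Rm,t=cam(p)
    T=R.from_quat(current_eef_rot()).as_matrix(); tp=np.array(current_eef_pos())
    print(tp,"cam in tool",T.T@(-Rm.T@t-tp)); print("cam axes",np.round(T.T@Rm.T,5).tolist())
w=pickle.load(open("al.pkl","rb"))[0];K,Rm,t=cam(w)
print("then",-Rm.T@t, "cam now", -cam(p)[1].T@cam(p)[2], np.round(T.T@Rm.T,5).tolist())
pickle.dump(p,open("al2.pkl","wb")); save(p,"al_w3",(260,190,380,380),4)
pc=lambda X:(proj(p,X)-[260,190])*4
print(pc([.5354,.1867,.105]),pc([.53533,.18667,.2085]))
E
```

```text
[0.53537437 0.18669781 0.18996071] cam in tool [-0.14230095 -0.00083454 -0.07782701]
cam axes [[0.00153, -0.30336, 0.95287], [1.0, 0.00075, -0.00137], [-0.0003, 0.95288, 0.30336]]
[0.53545956 0.18667509 0.19005507] cam in tool [-0.14229004 -0.00085574 -0.07780821]
cam axes [[0.00155, -0.30339, 0.95287], [1.0, 0.00078, -0.00138], [-0.00032, 0.95287, 0.30339]]
then [0.61342578 0.18221625 0.33733997] cam now [0.61319044 0.18340883 0.33235246] [[0.00143, -0.30334, 0.95288], [1.0, -0.00097, -0.00181], [0.00147, 0.95288, 0.30334]]
[[230.70784758 228.90332999]] [[234.59435696 600.55187376]]
```

View pics/al_w3.png

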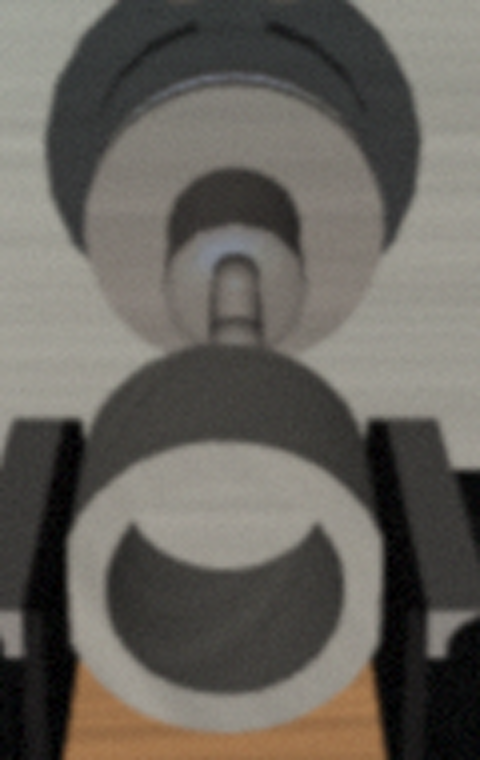

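```bash
cat > cal.py <<'E'
from h import *
import pickle
from scipy.optimize import least_squares
# start pose (static) data and settled now
T0=R.from_quat([0.12996326,0.69502767,-0.1307783,0.6949411]); tp0=np.array([0.22637323,0.58216408,0.23072393])
r0=R.from_rotvec([-2.37348226,-1.6241224,-0.25330643]); t0=np.array([-0.62571033,-0.03920955,0.3787798])
now=pickle.load(open("al2.pkl","rb")); 
T1=R.from_quat(down(-np.pi/2-.053)); tp1=np.array([.53542,.18669,.1900])
r1=R.from_rotvec(np.ravel(now["rvec"])); t1=np.ravel(now["tvec"])
def nomR(phi): # cam axes in tool (columns)
    s,c=np.sin(phi),np.cos(phi); return R.from_matrix([[0,-s,c],[1,0,0],[0,c,s]])
def f(v):
    om,e,phi,k=v[:3],np.r_[v[3:5],0],v[5],np.array([v[6],0,v[7]])
    r=[]
    for T,tp,rr,tt in((T0,tp0,r0,t0),(T1,tp1,r1,t1)):
        Rrep=rr.inv(); c=-Rrep.apply(tt)
        r+=list((( R.from_rotvec(om)*T*nomR(phi)).inv()*Rrep).as_rotvec()*300)
        r+=list((c-e-tp-T.apply(k))*1000)
    return np.array(r)
if __name__=="__main__":
    s=least_squares(f,np.r_[np.zeros(5),.3,-.14,-.078]); print(np.round(s.x,5)); print(np.round(s.fun,2))
    np.save("cal.npy",s.x)
E
python3 cal.py
```

```text
[ 1.4000e-03 -6.7000e-04  3.0000e-04  9.0000e-05  8.2000e-04  3.0876e-01
 -1.4230e-01 -7.7790e-02]
[-0.   -0.02 -0.01 -0.   -0.02 -0.05  0.   -0.03 -0.    0.    0.02  0.05]
```

```bash
cat > cal2.py <<'E'
from h import *
_v=np.load("cal.npy")
def fix(p,ez=0.):
    p=dict(p); Rrep=R.from_rotvec(np.ravel(p["rvec"])).inv(); c=-Rrep.apply(np.ravel(p["tvec"]))
    Rt=R.from_rotvec(-_v[:3])*Rrep; c=c-np.r_[_v[3:5],ez]
    p["rvec"]=Rt.inv().as_rotvec(); p["tvec"]=-Rt.inv().apply(c); return p
E
python3 - <<'E'
from cal2 import *
import pickle
from scipy.optimize import least_squares
a,b=pickle.load(open("sp.pkl","rb")); w=pickle.load(open("al2.pkl","rb"))
q=lambda x,y:np.array((270+x/6,150+y/6)); qw=lambda x,y:np.array((260+x/4,190+y/4))
th=np.linspace(0,2*np.pi,181)
def ext(p,c,r,z):
    P=proj(p,np.c_[c[0]+r*np.cos(th),c[1]+r*np.sin(th),np.full(181,z)]); return np.r_[P.min(0),P.max(0)]
def res(v):
    c=v[:2]; A,B,W=[fix(x,v[2]) for x in(a,b,w)]; h=v[3]
    r=[*(ext(A,c,.023,.105)-np.r_[q(213,220),q(553,553)]),*(ext(B,c,.023,.105)-np.r_[q(110,95),q(457,435)])]
    r+=[*(ext(W,c,.023,.105)-np.r_[qw(86,85),qw(387,362)])[:3]]
    for P,Q,l,rr in((A,q,312,467),(B,q,208,358),(W,qw,163,306)):
        e=ext(P,c,.01,.1305+h); r+=[e[0]-Q(l,0)[0],e[2]-Q(rr,0)[0]]
    ex=np.array([np.cos(-.053),np.sin(-.053)])
    for k,y in((-1,385),(1,553)): r.append((proj(A,[*(c+k*.01*ex),.145+h])[0]-q(0,y))[1])
    for k,x in((-1,200),(1,368)): r.append((proj(B,[*(c+k*.01*ex),.145+h])[0]-q(x,0))[0])
    r.append((proj(W,[*(c-.01*ex),.145+h])[0]-qw(0,250))[1] if 0 else 0)
    r+=[v[2]*100]
    return np.array(r)
s=least_squares(res,[.535,.185,0,.003]); print(s.x,np.round(s.fun,2)); print(.5*np.sqrt(np.diag(np.linalg.pinv(s.jac.T@s.jac))))
W=fix(w,s.x[2]); e=ext(W,(.5354,.18668),.015,.1900-.0035+.022); print("rim pred",(e-np.tile([260,190],2))*4,"obs 66 438 383 732")
E
```

```text
[ 0.5352164   0.18523528  0.0010091  -0.0019918 ] [-0.39  0.82 -0.84 -0.1   0.11  0.49 -0.63  0.17 -0.9  -0.29 -0.85 -0.61
 -0.17 -0.94  0.78 -0.31  0.06  0.76 -0.78 -0.19 -0.17  0.    0.1 ]
[0.00012398 0.00010932 0.00067117 0.00116972]
rim pred [ 56.50871573 453.91705533 390.72638852 745.90590152] obs 66 438 383 732
```

```bash
python3 - <<'E'
from cal2 import *
import pickle
from scipy.optimize import least_squares
w=pickle.load(open("al2.pkl","rb")); th=np.linspace(0,2*np.pi,181)
def ext(p,c,r,z):
    P=proj(p,np.c_[c[0]+r*np.cos(th),c[1]+r*np.sin(th),np.full(181,z)]); return (np.r_[P.min(0),P.max(0)]-np.tile([260,190],2))*4
for ez in(0,.001,.002):
    W=fix(w,ez)
    def m(v):
        c=(.5354+v[0],.18668+v[1]); zb=.1900-.0035+v[2]
        return np.array([ext(W,c,.015,zb)[1]-345,*(ext(W,c,.015,zb+.022)[[1,3]]-[438,732]),ext(W,c,.0109,zb)[3]-570,*(ext(W,c,.0109,zb+.022)-[107,0,344,692])[[0,2,3]]])
    s=least_squares(m,[0,0,0]); print(ez,s.x,np.round(s.fun,1)); 
    s2=least_squares(lambda v:m([*v,0]),[0,0]); print(s2.x,np.round(s2.fun,1))
    s2=least_squares(lambda v:m([0,*v]),[0,0]); print(s2.x,np.round(s2.fun,1))
E
```

```text
0 [ 6.99671487e-05 -1.75983567e-04 -1.16841038e-03] [-1.6  3.7 -1.6 -2.2 -1.2  1.2  1.1]
[ 0.00075855 -0.00021063] [-3.4  2.6  0.  -2.1 -2.3  2.3  2.4]
[-0.00017279 -0.00128105] [-1.4  3.9 -1.7 -2.2 -1.1  1.1  1. ]
0.001 [ 6.99671252e-05 -1.75983566e-04 -2.16841041e-03] [-1.6  3.7 -1.6 -2.2 -1.2  1.2  1.1]
[ 0.00134782 -0.00024028] [-4.9  1.7  1.4 -2.  -3.3  3.3  3.5]
[-0.00017279 -0.00228105] [-1.4  3.9 -1.7 -2.2 -1.1  1.1  1. ]
0.002 [ 6.99670604e-05 -1.75983562e-04 -3.16841050e-03] [-1.6  3.7 -1.6 -2.2 -1.2  1.2  1.1]
[ 0.00193704 -0.00026993] [-6.4  0.8  2.8 -1.8 -4.3  4.3  4.6]
[-0.00017279 -0.00328105] [-1.4  3.9 -1.7 -2.2 -1.1  1.1  1. ]
```

```bash
cat >> h.py <<'E'
def F(n=3):
    return np.array(current_wrist_force())
def descend(xy,z0,z1,step,v,lim,base,verbose=True,lat=5):
    z=z0
    while z>z1+1e-6:
        z=max(z-step,z1)
        move_linear([xy[0],xy[1],z],v)
        d=F()-base
        if verbose: print(round(z,4),np.round(d,1),np.round(np.array(current_eef_pos())*1000,1))
        if d[2]>lim or np.hypot(d[0],d[1])>lat: print("STOP",current_t()); return z,d
    return z,d
E
python3 - <<'E'
from h import *
A=(.5351,.1854)
move_linear([*A,.172],.08); pause(.3)
b=F(); print(current_t(),b,current_eef_pos())
descend(A,.172,.112,.004,.05,5,b)
print(current_t())
E
```

```text
15.3083 [ 0.1525372  -0.08608593  0.07712902] [0.53527665 0.1854286  0.17222752]
0.168 [-1.  -0.3  0.1] [534.9 185.4 167.7]
0.164 [-0.5  0.2 -1.7] [534.9 185.4 163.7]
0.16 [-0.9  0.7 -0.3] [534.9 185.4 159.8]
0.156 [-0.   0.9 -1.3] [534.9 185.4 155.7]
0.152 [ 0.6 -0.8 -1.4] [534.9 185.4 151.7]
0.148 [-0.1 -0.2 -0.8] [534.9 185.4 147.7]
0.144 [ 0.   0.9 -1.3] [535.  185.4 143.7]
0.14 [ 0.2 -0.1 -0.8] [535.  185.4 139.7]
0.136 [-0.3 -0.  -0.6] [535.  185.4 135.8]
0.132 [-0.5 -0.4 -0.8] [535.1 185.4 131.8]
0.128 [ 0.2 -0.1 -1. ] [535.1 185.3 127.8]
0.124 [-0.6  0.9  0.1] [535.2 185.4 123.8]
0.12 [-1.1 -0.3 -1.1] [535.2 185.4 119.8]
0.116 [-1.3  1.2 -1.1] [535.2 185.4 115.8]
0.112 [-1.1  0.7 -0.5] [535.1 185.4 111.8]
19.0583
```

```bash
python3 - <<'E'
from h import *
A=(.5351,.1854)
b=np.array([-.3,.2,-.7])
z,d=descend(A,.112,.105,.001,.03,2.2,b)
move_gripper(.55); pause(.2)
print(current_t(),F(),current_grip_width())
p=snapshot("wrist"); save(p,"rel1",(200,180,440,400),3)
p=snapshot("side"); save(p,"rel1s",(140,130,300,250),5)
E
```

```text
0.111 [ 0.1 -0.8 -0.4] [535.1 185.4 111. ]
0.11 [ 0.3  0.2 -0.2] [535.1 185.4 110. ]
0.109 [-0.5  0.3  0.1] [535.1 185.4 109. ]
0.108 [-1.4 -0.1  3.5] [535.2 185.4 108.1]
STOP 20.0583
20.5833 [0.00770083 0.2660304  0.90766116] 0.5504506442814483
```

View pics/rel1.png

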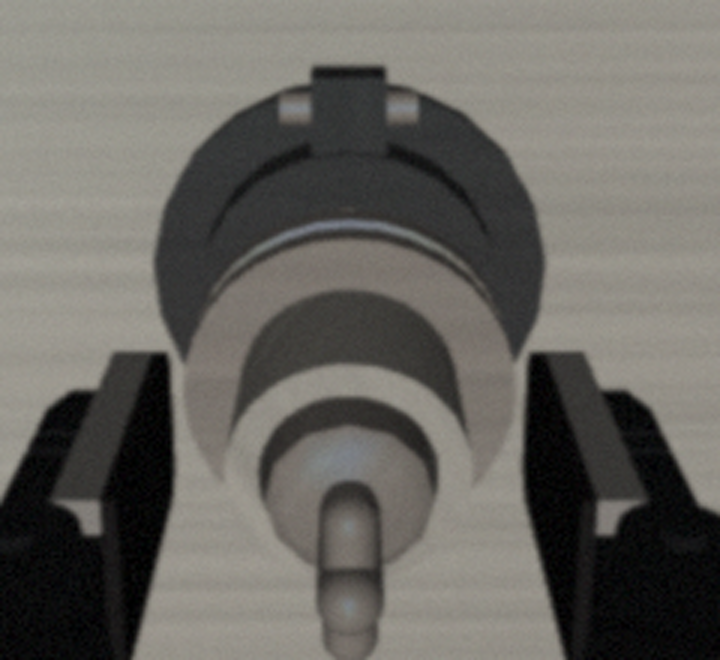

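View pics/rel1s.png

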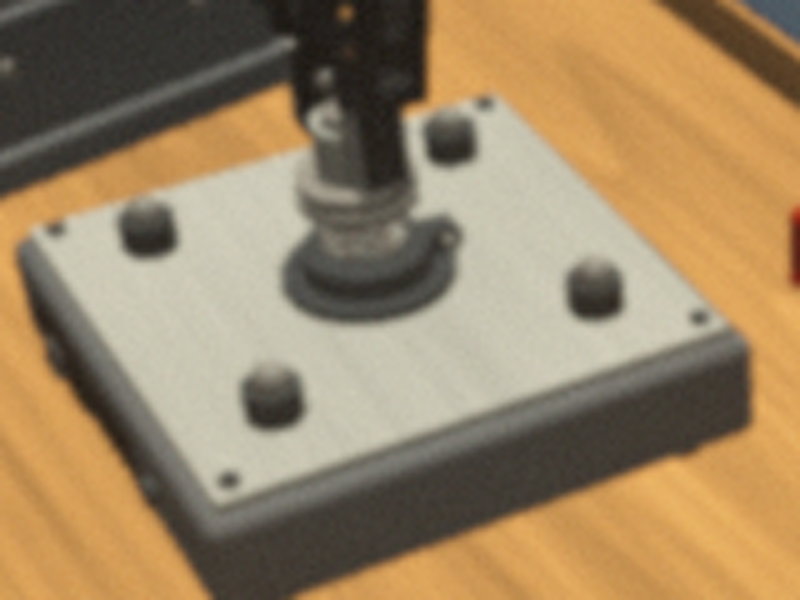

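```bash
python3 - <<'E'
from cal2 import *
import pickle
o=fix(pickle.load(open("obj.pkl","rb")))
W=atz(o,np.array((337,328))/1.25,.008)[:2]; C=atz(o,np.array((321,217.5))/1.25,.0205)[:2]; print(W,C)
A=(.5351,.1854)
move_linear([*A,.2],.25)
reach([*W,.06],down(0)); 
move_gripper(.65)
move_linear([*W,.003],.12); pause(.2)
print(current_t(),current_eef_pos(),F())
move_gripper(.2,20); print(current_grip_width(),F(),current_t())
move_gripper(.62)
move_linear([*W,.025],.15)
reach([*W,.025],down(-np.pi/2-.053))
move_linear([*W,.003],.1); pause(.3)
move_gripper(.2,30); print(current_grip_width(),F(),current_eef_pos(),current_t())
p=snapshot("wrist"); save(p,"g2",(160,120,480,480),1.6)
move_linear([*W,.03],.1); pause(.1)
p=snapshot("wrist"); save(p,"g2b",(200,240,440,420),3)
print(current_t())
E
```

```text
[ 0.43384145 -0.24032114] [ 0.42750697 -0.15797077]
24.2417 [ 0.43437426 -0.24053721  0.0036992 ] [ 0.42409229 -0.58335434  0.24999067]
0.3897948231797842 [-2.04580245  1.48967734  7.65058221] 24.5667
0.3848254157160584 [-1.78801052  1.55034636  8.62803483] [ 0.43401453 -0.24030443  0.00347274] 27.2917
27.9083
```

View pics/g2b.png

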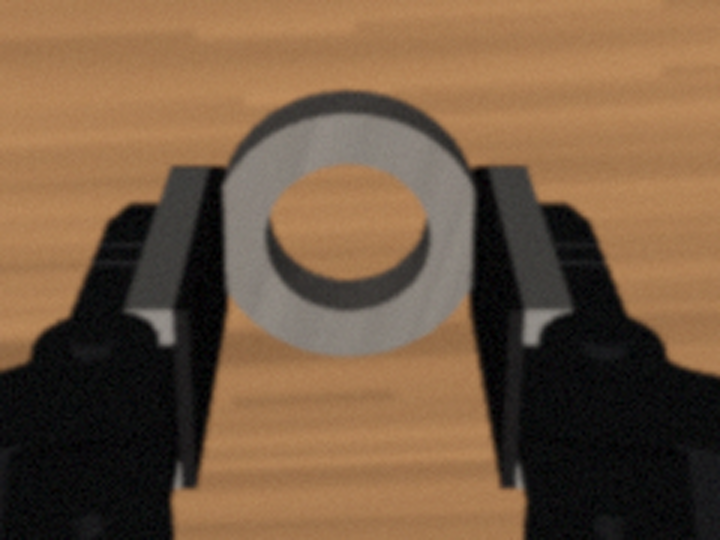

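```bash
python3 - <<'E'
from h import *
A=(.5351,.1854)
move_linear([.43384,-.24032,.12],.25)
reach([*A,.185],down(-np.pi/2-.053))
move_linear([*A,.172],.06); pause(.35)
b=F(); print(current_t(),b,current_eef_pos(),current_grip_width())
z,d=descend(A,.172,.136,.004,.05,5,b)
if z<.137:
    z,d=descend(A,z,.128,.001,.03,2.5,b)
print(current_t())
E
```

```text
30.7583 [ 0.09672225  0.18087695 -0.79526291] [0.53519337 0.18542514 0.17216361] 0.383607320072682
0.168 [ 0.7 -0.9  0.5] [534.9 185.4 167.7]
0.164 [-0.8  0.4  0.8] [534.9 185.4 163.7]
0.16 [-0.6 -0.2  0.5] [534.9 185.4 159.7]
0.156 [-0.3 -0.8  1.1] [534.9 185.4 155.7]
0.152 [ 0.1 -0.2  0.7] [534.9 185.4 151.7]
0.148 [-0.6 -0.2  0.6] [534.9 185.4 147.7]
0.144 [-1.4 -0.1  0.3] [534.9 185.4 143.8]
0.14 [ 0.2 -0.2  0.3] [534.9 185.4 139.7]
0.136 [ 0.6 -0.5  0.2] [534.9 185.4 135.8]
0.135 [-0.2 -0.4  0.2] [535.1 185.4 135. ]
0.134 [-0.5  0.   0.1] [535.1 185.4 134. ]
0.133 [-0.1 -0.5  0.5] [535.  185.4 132.9]
0.132 [-0.4 -0.3  1. ] [535.1 185.4 131.9]
0.131 [1.2 0.  0.7] [535.1 185.4 130.9]
0.13 [-1.  -0.6  3.3] [535.2 185.4 130.2]
STOP 34.5083
34.5083
```

```bash
python3 - <<'E'
from h import *
A=(.5351,.1854); C=(.4275,-.1580)
move_gripper(.62); pause(.25); print(F())
p=snapshot("wrist"); save(p,"rel2",(200,180,440,400),3)
move_linear([*A,.2],.25)
reach([*C,.07],down(-.26))
move_gripper(.75)
move_linear([*C,.004],.12); pause(.2)
print(current_t(),current_eef_pos(),F())
move_gripper(.2,20); print(current_grip_width(),F(),current_t())
move_gripper(.72)
move_linear([*C,.035],.2)
reach([*C,.035],down(-np.pi/2-.26))
p=snapshot("wrist"); save(p,"cap2",(200,200,440,420),3)
move_linear([*C,.004],.1); pause(.25)
print(current_t(),current_eef_pos())
E
```

```text
[-0.18885402  0.63826435 -0.55017596]
38.3833 [ 0.42799395 -0.15804645  0.00461043] [-0.36073843  0.6522477  -0.57776794]
0.499440661795994 [-1.14380795  0.53379097  8.34608436] 38.6917
41.1667 [ 0.42781099 -0.15809042  0.00442867]
```

View pics/rel2.png

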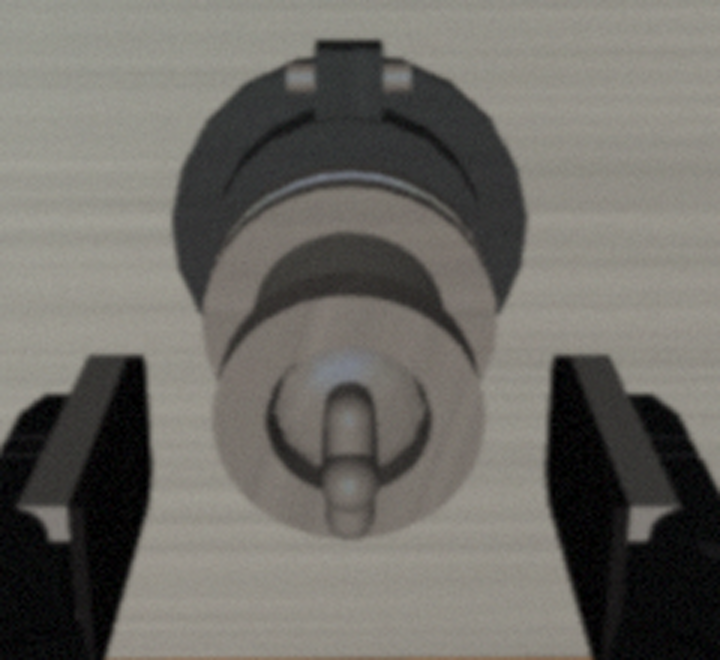

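View pics/cap2.png

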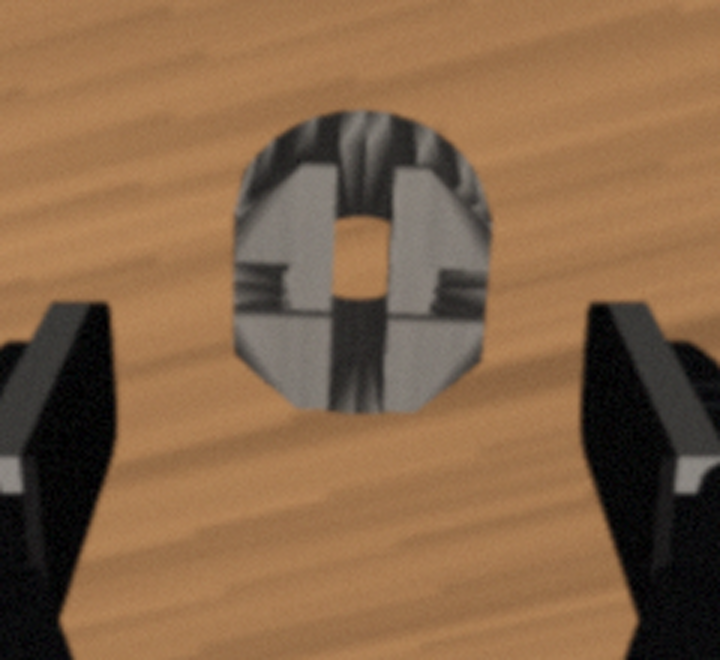

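```bash
python3 - <<'E'
from h import *
import pickle
A=(.5351,.1854); C=(.4275,-.1580); Y=-np.pi/2-.053
move_gripper(.2,60); print(current_grip_width(),F(),current_eef_pos(),current_t())
move_linear([*C,.12],.25)
reach([*A,.185],down(Y)); pause(.4)
print(current_t(),current_eef_pos(),F())
p=snapshot("wrist"); save(p,"cap3",(200,180,440,420),2.5); pickle.dump(p,open("cap3.pkl","wb"))
E
```

```text
0.4224094813600479 [-2.1468658   0.35358773 10.64540819] [ 0.42770274 -0.15810491  0.00454015] 41.525
43.9083 [0.53514558 0.18506313 0.18500556] [ 0.0349447   0.31606469 -1.69989058]
```

View pics/cap3.png

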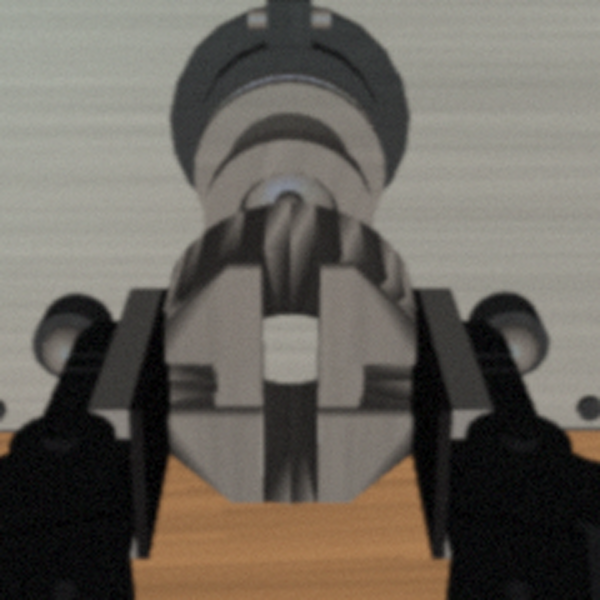

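```bash
python3 - <<'E'
from h import *
A=(.5351,.1854)
b=F(); b=(b+np.array([0,.3,-1.4]))/2
move_linear([*A,.160],.08)
b=(b+F())/2; print(current_t(),b,current_eef_pos())
z,d=descend(A,.160,.1505,.005,.05,4,b)
if z<.151: z,d=descend(A,z,.138,.0015,.03,2.5,b)
print(current_t())
E
```

```text
44.425 [ 0.14629646  0.70045336 -0.85951804] [0.53476657 0.18522114 0.15942042]
0.155 [ 0.1 -0.2  0.7] [535.1 185.4 154.9]
0.1505 [-0.  -0.8 -0.8] [534.9 185.4 150.3]
0.149 [ 0.9  0.  -0.6] [535.1 185.5 149. ]
0.1475 [ 0.7 -0.9 -0.2] [535.  185.4 147.4]
0.146 [-0.5 -1.2 -1.2] [535.  185.4 145.9]
0.1445 [-0.2 -1.5 -0.1] [535.1 185.4 144.4]
0.143 [-0.9 -0.2 -0.3] [535.  185.4 142.9]
0.1415 [-0.5 -0.2 -0.9] [535.  185.4 141.4]
0.14 [ 0.7 -1.2  0. ] [535.  185.4 139.9]
0.1385 [-1.  -0.1  3. ] [535.2 185.4 138.7]
STOP 46.925
46.925
```

```bash
python3 - <<'E'
from h import *
A=(.5351,.1854)
b=np.array([.15,.5,-.9])
z=.1385
zc=.1392
while z>.1235:
    st=.002 if z>.131+1e-6 else (.001 if z>.127 else .0005)
    z-=st; move_linear([*A,z],.03)
    d=(F()-b); e=current_eef_pos(); ex=3.1+500*(zc-e[2])
    print(round(z,4),np.round(d,1),round(e[2]*1000,2),"exp",round(ex,1))
    if d[2]>ex+3.5 or d[2]>18: print("STOP"); break
print(current_t(),current_grip_width())
p=snapshot("wrist"); save(p,"press",(200,180,440,420),2.5)
E
```

```text
0.1365 [-0.8 -0.6  3.9] 136.56 exp 4.4
0.1345 [-1.  -0.5  4.5] 134.58 exp 5.4
0.1325 [-1.1  0.3  6.5] 132.65 exp 6.4
0.1305 [-2.6 -0.1  6.7] 130.72 exp 7.3
0.1295 [-2.  -0.7  7.7] 129.78 exp 7.8
0.1285 [-1.6 -1.1  7.9] 128.84 exp 8.3
0.1275 [-2.1  0.   8.7] 127.88 exp 8.8
0.1265 [-2.5 -0.3  9.1] 126.91 exp 9.2
0.126 [-2.7 -0.5  8.8] 126.44 exp 9.5
0.1255 [-2.1 -0.2  8.8] 125.95 exp 9.7
0.125 [-2.8 -0.6 10.1] 125.49 exp 10.0
0.1245 [-2.1  0.4  9.7] 124.99 exp 10.2
0.124 [-4.  -0.5 15.2] 124.9 exp 10.3
STOP
50.175 0.42713068074565586
```

View pics/press.png

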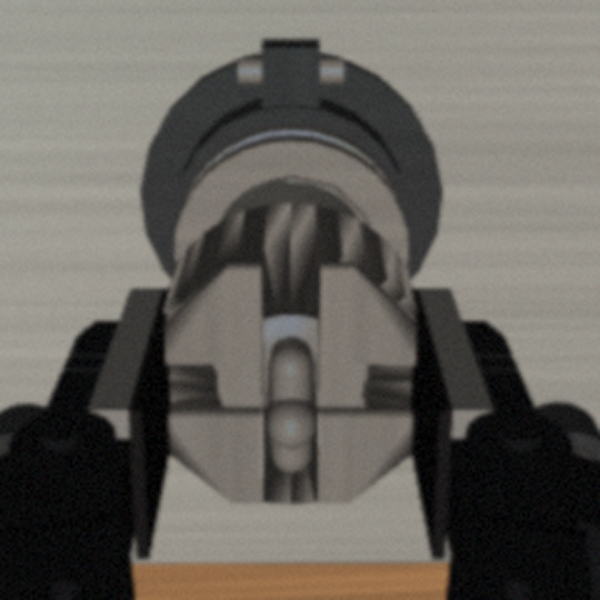

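```bash
python3 - <<'E'
from h import *
A=(.5351,.1854);Y=-np.pi/2-.053
b=np.array([.15,.5,-.9])
move_linear([*A,.1252],.02); pause(.1)
print(F()-b,current_eef_pos(),current_t())
q=np.array(solve_ik([*A,.1252],down(Y))); print(np.round(q-current_q(),4))
for k in (.25,.6,1.1,np.pi/2):
    t=q.copy(); t[6]+=k; set_joints(t)
    print(k,np.round(F()-b,1),np.round(current_ft_torque(),2),np.round(np.array(current_eef_pos())*1000,2),current_t())
    if np.abs(F()-b)[2]>20: break
pause(.2)
m=R.from_quat(current_eef_rot()).as_matrix(); print("yaw",np.arctan2(m[1,1],m[0,1]))
p=snapshot("wrist"); save(p,"turn",(200,180,440,420),2.5)
E
```

```text
[-1.82242962 -0.6739051   9.43298747] [0.53530758 0.18540039 0.12573731] 50.575
[ 0.0001  0.0006 -0.0006  0.0005 -0.0002 -0.0006  0.0001]
0.25 [-0.4 -1.1  8.9] [-0.06  0.16  0.09] [535.8  185.37 125.85] 50.925
0.6 [-0.2 -0.3  9.1] [0.04 0.15 0.09] [535.79 185.46 125.88] 51.35
1.1 [-0.4 -1.   9.6] [0.01 0.16 0.05] [535.8  185.45 125.87] 51.9
1.5707963267948966 [-1.5 -0.2  9.4] [0.04 0.14 0.08] [535.83 185.52 125.89] 52.425
yaw -0.05280388373114878
```

View pics/turn.png

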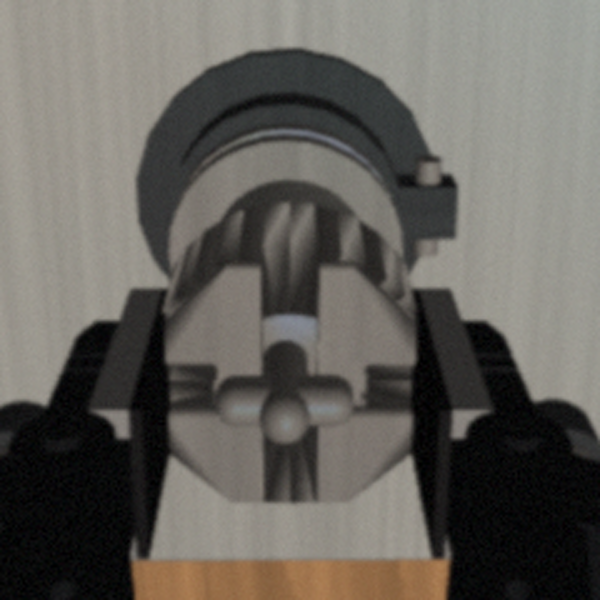

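```bash
python3 - <<'E'
from h import *
b=np.array([.15,.5,-.9])
z=.1252
for i in range(9):
    z+=.0005; move_linear([.5355,.1854,z],.02)
    d=F()-b; print(round(z,4),np.round(d,1),np.round(np.array(current_eef_pos())*1000,2))
    if d[2]<1.5: break
pause(.1)
print(F()-b,current_t())
p=snapshot("wrist"); save(p,"up",(200,180,440,420),2.5)
E
```

```text
0.1257 [-0.9 -0.4  9.8] [535.88 185.5  126.24]
0.1262 [-2.9 -0.   9.1] [535.86 185.49 126.72]
0.1267 [-1.1 -0.7  8.9] [535.88 185.49 127.2 ]
0.1272 [-1.2  0.3  8.5] [535.87 185.49 127.67]
0.1277 [-2.2 -0.3  7.8] [535.86 185.51 128.18]
0.1282 [-1.1 -1.   8.4] [535.85 185.53 128.65]
0.1287 [-1.6  0.3  8.4] [535.86 185.48 129.14]
0.1292 [-0.6 -1.5  7.3] [535.86 185.49 129.52]
0.1297 [2.8 0.2 0.3] [535.78 185.49 129.6 ]
[ 3.31261926  0.32793605 -0.97648686] 55.025
```

View pics/up.png

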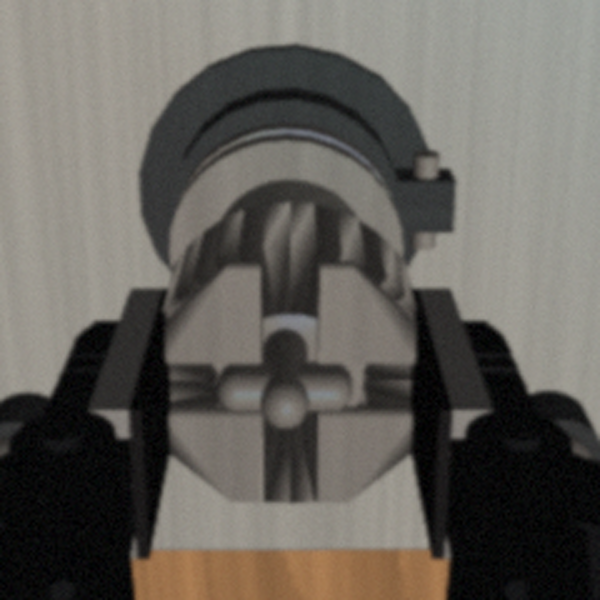

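```bash
python3 - <<'E'
from h import *
move_linear([.5355,.1854,.1294],.02)
print(F())
move_gripper(.75); pause(.1)
print(F(),current_t())
move_linear([.5355,.1854,.24],.15); pause(.4)
p=snapshot("wrist"); save(p,"fin",(200,100,440,340),2.5)
s=snapshot("side"); save(s,"fins",(140,110,300,230),5)
print(current_t(),current_wrist_force())
E
```

```text
[3.09145333 1.13087366 1.1028965 ]
[ 0.14377977  0.08536738 -0.27100597] 55.8083
57.1917 [ 1.10199798 -0.69690325 -0.54323917]
```

View pics/fin.png

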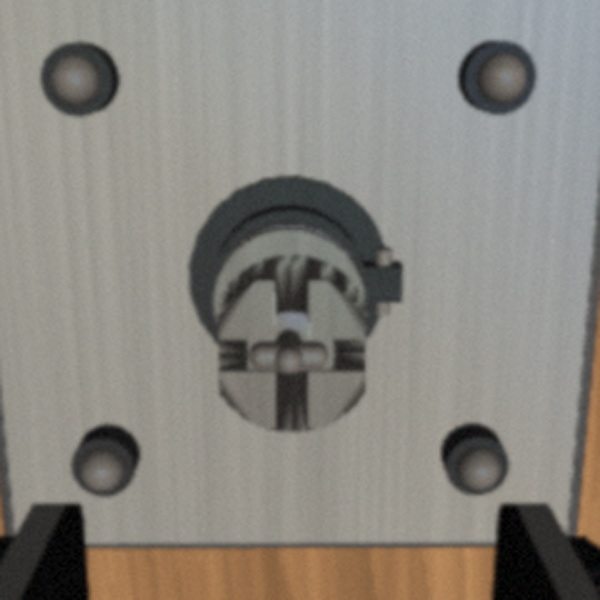

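View pics/fins.png

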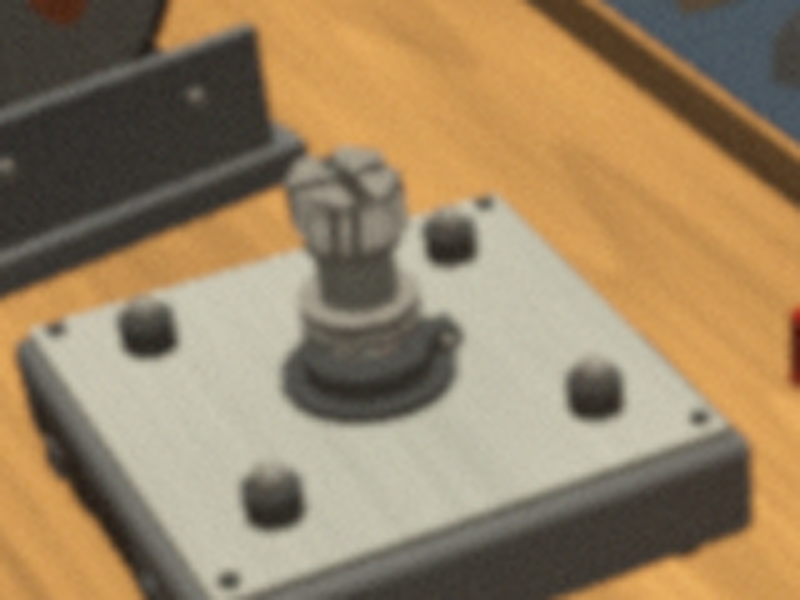

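The last views show the cap upright with the pin lying in its locking groove, at crop pixels (290, 355) in the wrist view. In the side view, spacer, washer and cap are stacked on the spindle and the gripper is clear.

```bash
python3 - <<'E'
from station import *
close_job(); print(current_t())
E
```

```text
the job is handed in; nothing more can be done
the job is handed in; nothing more can be done
```

The drive unit is back together and the job was handed in at about 57 s of the 72 s allowed. The hand-in reports no verdict.

- **Spacer and washer:** Both went down the spindle without a bump. They seated at the expected tool heights, 0.108 m for the spacer and 0.130 m for the washer, with about 3.5 N of contact each. Both were let go.
- **Cap:** I fitted the slot over the pin and pressed in small steps to the hard stop, where the net force was about 15 N. I backed off 0.8 mm and turned the cap 90°, then let it come up. It rose 4.7 mm from the stop, as expected, and the force then fell to zero.
- **Final checks:** The last wrist and side pictures show the cap upright, the pin in the locking groove and the gripper clear. The jaws finished at −0.053 rad, the angle I had measured for the turntable.
- **Specimen:** I never moved the arm near it, but I took no closing picture of its position.

**Disagreements:**
- The wrist camera's calibration was out by about 0.8 mm and 1.5 mrad, fixed in the world frame. I corrected for it before inserting anything.
- My picture estimate of h came out at about −1 to −2 mm, which is impossible. The press-to-stop showed about 0.4 mm.
- The tool position read about 0.5 mm off in x after the turn, which is well within tolerance.

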